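Fold up the sides of a packing tray around a clay turtle

ROBOT

A 6-joint arm with a two-finger parallel gripper is mounted at the origin on the work surface. World frame = base frame: x ahead of the robot, y to its left, z up, the work surface at z = 0. Lengths are in m, angles in rad, forces in N, time in s.
With the tool pointing down it reaches from about 0.3 to 0.775 m from the base axis. Payload 14.6 kg.
Tool frame: the origin (TCP) lies midway between the tips of the shut fingers; the grasp point (between the pads) lies 19 mm behind it (tcp_to_grasp is the distance from the TCP to the grasp point, in m); z points along the fingers, y is the line along which they close (so a half turn about z gives the same grasp; the last joint's range is limited). The gripper opens to 94 mm and grips with 3 to 60 N. Pads are 16 mm wide; open, the fingers measure 119 mm over their backs; the gripper's body (75 mm by 177 mm) begins 78 mm behind the grasp point.
Start: joints at [1.264, 0.3, 1.521, -0, 1.321, -0.067], TCP at [0.131, 0.534, 0.205] pointing down, gripper open.
Joint ranges: [-3.03, 3.03], [-0.79, 2.21], [0.23, 2.52], [-1.04, 4.18], [0, 3.07], [-2.55, 2.55]. Speed limits (rad/s): [2.22, 2.22, 2.57, 3.14, 3.14, 3.14].

INTERFACE

Orientations are given as [roll, pitch, yaw] about the fixed x, y, z axes, in that order (R = Rz(yaw) Ry(pitch) Rx(roll)).
In Python, from station import * gives the robot as it stands.
- The arm moves only by the tool send_rows, never from a script. Its argument "motion" is a list of rows, each a list of 3 entries, a list of its own where there are three numbers: the shift along the tool's x, y, z in units of 0.03 m (1.0 is 0.03 m), then the turn, a rotation vector about the tool's x, y, z in units of 0.12 rad (1.0 is 0.12 rad), then the opening, from -1 (shut) to 1 (fully open). In form: [[[x, y, z], [rx, ry, rz], grip], ...]. A call has 1 to 12 rows; each row shifts and turns the commanded pose from where the row before left it, along the tool's axes as they then stand; what a row does not reach is not made up. A row lasts 1/10 s, in which the tool goes at most 50 mm and 8.59 degrees, less where a joint would pass 70% of its speed; a pose out of reach is approached as far as the arm can. A call with a number of a shift or a turn outside -1 to 1 is refused whole. A call with a gripper value outside its range is refused whole. The fingers move at their own pace and stop on an object; "squeeze" is the grip in N (left out, the last holds). Time passes only in rows, so rows that do not move let the fingers close. It gives the time, the measured TCP pose, the force, the opening and the grip force at its end, in the units of the state.
- get_obs(): the state, without advancing time (a new reading comes with each control period).
- camera(name): name is "scene" or "top" or "wrist"; returns a dict with "pixels" (480x640x3 uint8, red, green, blue), "depth" (480x640 float32, m along the optical axis (not along the pixel's ray), 0 where there is no reading), "fx", "fy", "cx", "cy" (pixels), "rvec" (rotation vector, rad) and "tvec" (3), from world to camera coordinates, as OpenCV has them. Camera axes: x right, y down, z forward; pixel columns grow to the right and rows downward; lengths in m; the calibration is good to about 2 mm. A picture is of the moment at which its call begins.
- hand_in(): hands the job in; it is judged then, once.
The state is a dict: "time_s": time; "qpos": joint angles; "joint_vel": joint speeds; "tau": joint torques, N m; "ee_pos": TCP position; "eef_rot": TCP orientation; "force": force on the tool from outside, world axes, zero at the start; "moment": the same for the moment, N m; "grip_width": finger opening in m; "grip_force": force on a finger pad.
Only numpy, scipy, OpenCV 4.12 (cv2) and the standard library are available. Lean on these libraries where they do the work, as an engineer would, in place of code of your own. Each camera call takes 0.05 s, during which the arm holds its last target. There are 200 camera calls.

TASK

The wooden packing tray for the clay turtle is lying open: its back wall stands, but the left, right and front sides are hinged down. Fold all three sides fully upright, in any order, so that the tray becomes an open box around the turtle. Leave the turtle standing in place in the tray, and leave the two frogs and the spinning top beside it alone.

Things in the scene. Friction and masses are not known exactly. Their poses are not given: they have to be found in the camera images.
- tray: Low fold-up plywood tray, fixed. Origin: centre of its underside; x points to its fixed back wall (away from the robot at yaw 0), y to its left side, z up. Floor 124 (x) by 160 (y) mm, its top 30 mm above the counter. Back wall 142 mm wide, 8 mm thick, top at z = 100 mm, outer face at x = 62 mm. Two corner posts 10 mm square, 50 mm tall, inside the front corners.
- side_left (a joint): Side at the tray's +y edge; hinge line at tray y = 80, z = 30 mm, from x = -53 to 62 mm. Plywood panel 8 mm thick, 70 mm from hinge to free edge; the stiff hinge stays where it is left. Value in rad: 0 = open, level, pointing away from the tray; 1.57 = upright, at its stop against the wall or corner posts.
- side_right (a joint): Side at the tray's -y edge; hinge line at tray y = -80, z = 30 mm, from x = -53 to 62 mm. Plywood panel 8 mm thick, 70 mm from hinge to free edge; the stiff hinge stays where it is left. Value in rad: 0 = open, level, pointing away from the tray; 1.57 = upright, at its stop against the wall or corner posts.
- side_front (a joint): Side at the tray's -x edge, nearest the robot; hinge line at tray x = -62, z = 30 mm, from y = -80 to 80 mm. Plywood panel 8 mm thick, 70 mm from hinge to free edge; the stiff hinge stays where it is left. Value in rad: 0 = open, level, pointing away from the tray; 1.57 = upright, at its stop against the wall or corner posts.
- side_left_edge (a point): Left side: middle of the free edge of this panel, on its underside (the face that looks down when open and outwards when upright). Free edge is 115 mm long.
- side_right_edge (a point): Right side: middle of the free edge of this panel, on its underside (the face that looks down when open and outwards when upright). Free edge is 115 mm long.
- side_front_edge (a point): Front side: middle of the free edge of this panel, on its underside (the face that looks down when open and outwards when upright). Free edge is 160 mm long.
- turtle: Blue-glazed clay turtle, loose, standing on the tray's floor. 90 mm long (head towards its -x), 64 mm wide, 41 mm tall. Origin at the centre of its underside, z up.
- frog_a: Green clay frog rattle, 64 mm wide, 46 mm tall, loose on the counter; origin at the centre of its underside.
- frog_b: Green clay frog rattle like the other, loose on the counter; origin at the centre of its underside.
- top: Red wooden spinning top, 52 mm across, 68 mm tall, standing on its flat head with its steel tip up; origin at the centre of its underside.

How it is judged:
By the outcome, as a careful person would: the job done as asked, in the order asked, and still so for the second after the job is handed in, with the robot touching nothing.
It also fails if it takes over 48 s, if anything falls off the work surface, if the arm or the gripper's body presses on something with over 40 N, if the wrist force passes 120 N, or if a joint passes its speed limit or range.

## Working session

There is one attempt and no reset: what is moved stays moved. The work goes in short steps, Python scripts to look and compute and a tool call to move; the robot and the scene stay as the last step left them, time stands still between calls to the robot, and variables do not carry over. Pictures are saved under pics/ and viewed, at most 10 in all, crops included, and the job is handed in when it is done.

Besides the shell and the picture viewer there is one more tool, called in YAML: its name, and indented under it one key for each argument. send_rows: Moves the arm, as the interface text tells. Its arguments: {"type":"object","properties":{"motion":{"type":"array"},"squeeze":{"type":"number"}},"required":["motion"]}

```bash
mkdir -p pics
python3 - <<'E'
from station import *
import cv2,numpy as np
for n in("scene","top"):
    c=camera(n); cv2.imwrite(f"pics/{n}0.png",c["pixels"][:,:,::-1]); np.savez(f"{n}0.npz",**c)
    R=cv2.Rodrigues(np.array(c["rvec"]))[0]; print(n,c["fx"],-R.T@c["tvec"],R[2])
print(get_obs())
E
```

```text
scene 593.4914778763407 [ 1.36565749 -0.29330053  1.03149554] [-0.6268509   0.22564071 -0.74575078]
top 440.49387563010515 [ 0.35860481 -0.01864165  1.09969362] [ 0.1795147   0.01613066 -0.98362303]
{'time_s': 0.1, 'qpos': array([ 1.26441525e+00,  3.00393545e-01,  1.52152242e+00,  2.30070050e-06,
        1.32069061e+00, -6.66077129e-02]), 'joint_vel': array([ 1.84035921e-05, -1.94999990e-03,  9.04999803e-05,  2.72785931e-03,
        3.48302976e-04,  6.60170684e-04]), 'tau': array([ 2.83126261e-03, -5.32632315e+01, -3.53278112e+01,  7.09755393e-02,
        2.35694333e-02, -5.42250609e-05]), 'ee_pos': array([0.13055081, 0.5340397 , 0.20495368]), 'eef_rot': array([-3.14058112e+00, -6.97092483e-05,  2.90181868e+00]), 'force': array([-0.89472076, -0.6989262 , -0.14918344]), 'moment': array([0.03136311, 0.01203559, 0.00623478]), 'grip_force': 0.0, 'grip_width': 0.09390171876047482}
```

View pics/scene0.png

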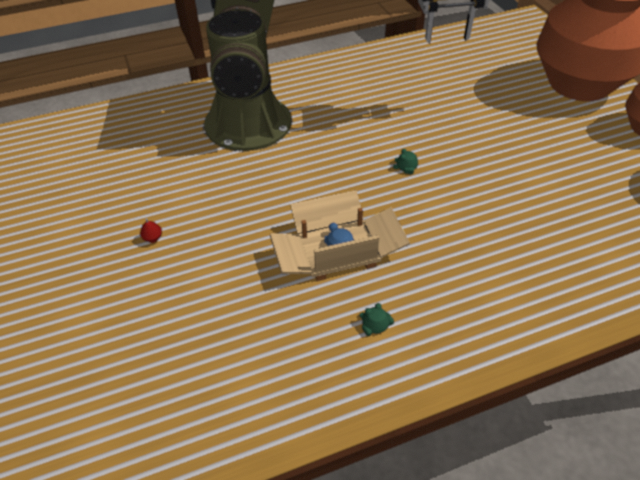

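View pics/top0.png

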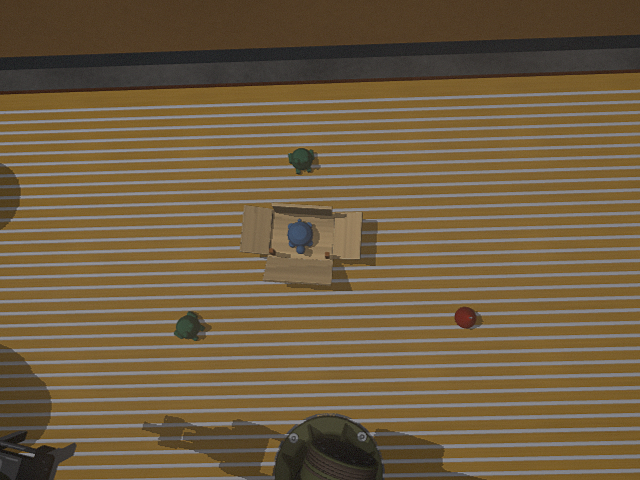

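The top view shows the tray centred near (302,235), with panels left (257,230), right (347,236) and front (298,270). The turtle is at (300,236), the frogs at (301,159) and (188,326), and the top at (465,317). The scene view shows the tray at (340,240). I'll enlarge both tray regions to pick corners.

Run:
```python
import cv2,numpy as np
a=cv2.imread("pics/top0.png")[195:295,232:372]; b=cv2.imread("pics/scene0.png")[185:285,265:415]
f=lambda i:cv2.convertScaleAbs(cv2.resize(i,None,fx=5,fy=5,interpolation=cv2.INTER_CUBIC),alpha=1.4)
cv2.imwrite("pics/topc.png",f(a)); cv2.imwrite("pics/scenec.png",f(b))
```

```text
(no output)
```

View pics/topc.png

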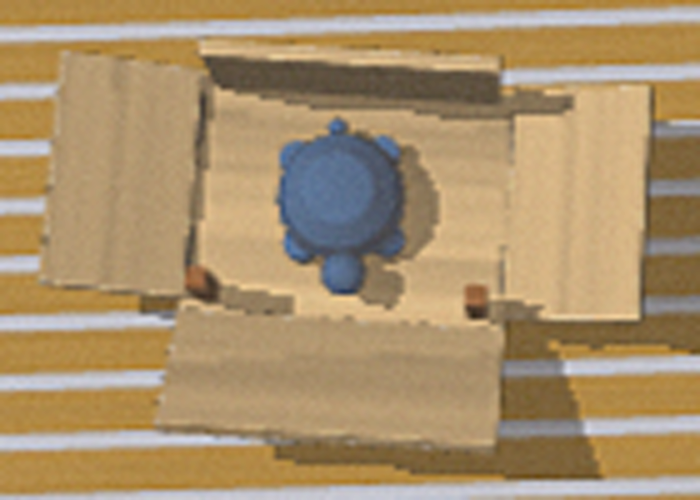

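View pics/scenec.png

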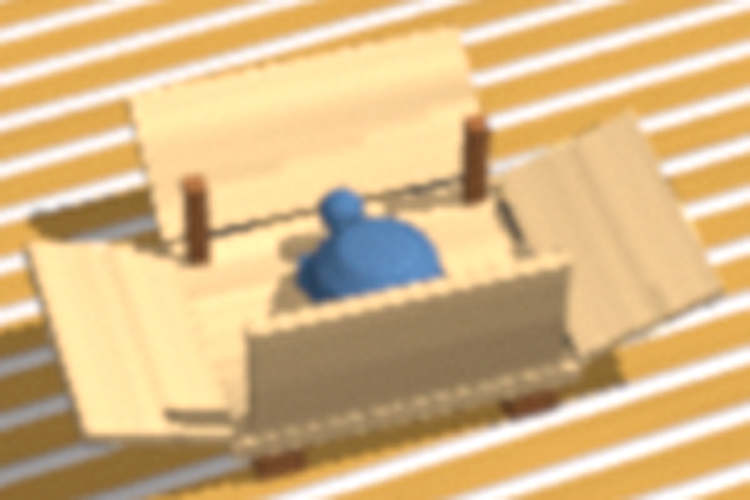

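The top crop shows the panel corners clearly: left outer (62,52)/(42,283), right outer (650,87)/(640,320), front outer (157,428)/(497,447). In the scene crop the same corners are left (722,290)/(632,110), right (85,435)/(28,242) and front (460,30)/(133,97). I'll triangulate these.

```bash
cat > h.py <<'E'
import cv2,numpy as np
def P(c):
    return np.c_[cv2.Rodrigues(np.array(c["rvec"]))[0],np.array(c["tvec"]).reshape(3)]
def norm(c,p): return (np.array(p,float)-[c["cx"],c["cy"]])/[c["fx"],c["fy"]]
def tri(a,pa,b,pb):
    X=cv2.triangulatePoints(P(a),P(b),norm(a,pa).T,norm(b,pb).T); return (X[:3]/X[3]).T
def ray(c,p,z):
    R=P(c)[:,:3];o=-R.T@P(c)[:,3]; d=np.c_[norm(c,p),np.ones(len(p))]@R
    return o+d*((z-o[2])/d[:,2])[:,None]
E
python3 - <<'E'
from h import *
t=np.load("top0.npz");s=np.load("scene0.npz")
n="Lob Lof Lib Lif Rob Rof FoL FoR WL WR postL postR turtHead".split()
T=[(62,52),(42,283),(205,72),(187,295),(650,87),(640,320),(157,428),(497,447),(200,42),(500,58),(195,270),(477,288),(343,270)]
S=[(722,290),(632,110),(575,355),(500,190),(85,435),(28,242),(460,30),(133,97),(567,265),(248,332),(477,120),(194,182),(342,207)]
T=(np.array(T)+.5)/5-.5+[232,195];S=(np.array(S)+.5)/5-.5+[265,185]
X=tri(t,T,s,S)
for k,x in zip(n,X):print(k,x.round(4))
w=X[8]-X[9];print("yaw wall",np.degrees(np.arctan2(-w[0],w[1])),np.linalg.norm(w))
for c in(t,s):
  d=c["depth"];p=T if c is t else S
  print([round(float(d[int(v)%480,int(u)]),3) for u,v in p][:8])
hsv=cv2.cvtColor(t["pixels"],cv2.COLOR_RGB2HSV)
for nm,lo,hi in(("turtle",(100,80,30),(125,255,255)),("frog",(45,60,15),(95,255,255)),("red",(0,200,80),(6,255,255))):
  m=cv2.inRange(hsv,lo,hi);k,_,st,ce=cv2.connectedComponentsWithStats(m)
  for i in range(1,k):
    if 100<st[i,4]<2000 : print(nm,st[i,4],ray(t,[ce[i]],.05 if nm=="turtle" else .025).round(3))
E
```

```text
Lob [0.6251 0.1872 0.059 ]
Lof [0.5116 0.1969 0.0613]
Lib [0.6184 0.1206 0.0371]
Lif [0.5084 0.1324 0.0301]
Rob [ 0.5986 -0.0982  0.0601]
Rof [ 0.4856 -0.0876  0.0619]
FoL [0.4404 0.1409 0.0698]
FoR [ 0.4271 -0.0175  0.0727]
WL [0.6178 0.1141 0.0982]
WR [ 0.6049 -0.026   0.1018]
postL [0.5119 0.1192 0.0848]
postR [ 0.4997 -0.012   0.0844]
turtHead [0.5142 0.0524 0.0567]
yaw wall -5.225185591990413 0.14070622803411434
[1.081, 1.052, 1.094, 1.082, 1.064, 1.044, 1.032, 1.022]
[1.295, 1.452, 1.316, 1.382, 1.251, 1.406, 1.395, 1.361]
turtle 306 [[0.556 0.061 0.05 ]]
frog 164 [[0.761 0.055 0.025]]
```

Tray origin is about (0.550,0.050) with yaw −0.091. The panels already stand at about 0.33 (left), 0.34 (right) and 0.53 rad (front). The plan is to close the fingers, put them beyond each free edge with the tool tilted, and sweep along the arc. I'll start by moving to the left side.

send_rows:
  motion:
    - [[-0.5,-0.25,0],[0,0,0],-1]
    - [[-1,-0.5,0],[0,0,0],-1]
    - [[-1,-0.5,0],[0,0,0],-1]
    - [[-1,-0.5,0],[0,0,0],-1]
    - [[-1,-0.5,0],[0,0,0],-1]
    - [[-1,-0.5,0],[0,0,0],-1]
    - [[-1,-0.5,0],[0,0,0],-1]
    - [[-1,-0.5,0],[0,0,0],-1]
    - [[-1,-0.5,0],[0,0,0],-1]
    - [[-1,-0.5,0],[0,0,0],-1]
  squeeze: 20

```text
time_s: 1.1
ee_pos: [0.3747, 0.3262, 0.2054]
eef_rot: [-3.141, 0.0, 2.902]
force: [0.9, -0.1, 0.2]
grip_width: 0.0175
grip_force: 0.0
```

send_rows:
  motion:
    - [[0,0,0],[0,0,1],-1]
    - [[0,0,0],[0,0,1],-1]
    - [[0,0,0],[0,0,1],-1]
    - [[0,0,0],[0,0,1],-1]
    - [[0,0,0],[0,0,1],-1]
    - [[0,0,0],[0,0,1],-1]
    - [[0,0,0],[0,0,1],-1]
    - [[0,0,0],[0,0,1],-1]
    - [[0,0,0],[0,0,1],-1]
    - [[0,0,0],[0,0,1],-1]
    - [[0,0,0],[0,0,1],-1]
    - [[0,0,0],[0,0,0.85],-1]

```text
time_s: 2.3
ee_pos: [0.3738, 0.3272, 0.2053]
eef_rot: [-3.141, 0.0, 1.475]
force: [0.0, -0.3, -0.5]
grip_width: 0.0004
grip_force: 0.0
```

```bash
cat >> h.py <<'E'
from scipy.spatial.transform import Rotation as Ro
O=np.array([.5497,.0497,0]);YAW=-.091
B=Ro.from_euler("z",YAW).as_matrix()
def where():
    from station import get_obs
    o=get_obs();p=B.T@(o["ee_pos"]-O);R=Ro.from_euler("xyz",o["eef_rot"]).as_matrix()
    print("t",round(o["time_s"],2),"tray pos",p.round(4),"rpy",o["eef_rot"].round(3),"F",o["force"].round(1),"w",round(o["grip_width"],4),"q",o["qpos"].round(2))
    return p,R
def goto(target,base_yaw,tilt):
    "units still to go: shift (tool axes now) and turn; tool yaw is relative to the tray, tilt about tool y"
    p,R=where()
    Rt=B@Ro.from_euler("z",base_yaw).as_matrix()@np.diag([1,-1,-1.])@Ro.from_euler("y",tilt).as_matrix()
    print("shift",(R.T@B@(np.array(target)-p)/.03).round(2),"turn",(Ro.from_matrix(R.T@Rt).as_rotvec()/.12).round(2))
E
python3 - <<'E'
from h import *
goto([.0,.178,.15],np.pi/2,-np.radians(30))
E
```

```text
t 2.3 tray pos [-0.2004  0.2604  0.2053] rpy [-3.141  0.     1.475] F [ 0.  -0.3 -0.5] w 0.0004 q [ 0.65  0.18  1.67 -0.    1.29  0.74]
shift [-2.71  6.69  1.84] turn [-0.01 -4.36 -0.04]
```

send_rows:
  motion:
    - [[-0.35,0.85,0.22],[0,0,0],-1]
    - [[-0.35,0.85,0.22],[0,0,0],-1]
    - [[-0.35,0.85,0.22],[0,0,0],-1]
    - [[-0.35,0.85,0.22],[0,0,0],-1]
    - [[-0.35,0.85,0.22],[0,0,0],-1]
    - [[-0.35,0.85,0.22],[0,0,0],-1]
    - [[-0.35,0.85,0.22],[0,0,0],-1]
    - [[-0.25,0.75,0.22],[0,-0.86,0],-1]
    - [[0,0,0],[0,-0.9,0],-1]
    - [[0,0,0],[0,-0.9,0],-1]
    - [[0,0,0],[0,-0.9,0],-1]
    - [[0,0,0],[0,-0.8,0],-1]

```text
time_s: 3.5
ee_pos: [0.5665, 0.2283, 0.1528]
eef_rot: [-3.141, 0.528, 1.48]
force: [-0.8, -0.0, -0.1]
grip_width: 0.0002
grip_force: 0.0
```

Run:
```python
from h import *
from station import camera
goto([.0,.172,.033],np.pi/2,-np.radians(30))
# planned sweep: TCP in tray (y,z) per theta, tilt, and tool-frame row shifts
def plan(th0,tau0,n,s=.018,over=.003,hy=.08):
    pr=None
    for k in range(n+1):
        th=th0+(np.pi/2-th0)*k/n; ta=tau0*(1-k/n)
        E=np.array([hy+.07*np.cos(th),.03+.07*np.sin(th)]);u=np.array([np.sin(ta),np.cos(ta)]);nn=np.array([-np.cos(ta),np.sin(ta)])
        T=E-s*u-.008*nn
        if pr is not None:
            d=T-pr[0];u0,n0=pr[1:];print(k,T.round(4),"x(out)",(-d@n0/.03).round(2),"z",(-d@u0/.03).round(2),"turn",round(tau0/n/.12,2))
        pr=(T,u,nn)
print("side");plan(.33,np.radians(30),12)
print("front");plan(.53,np.radians(25),12,hy=.062)
c=camera("wrist");cv2.imwrite("pics/w1.png",c["pixels"][:,:,::-1])
```

```text
t 3.5 tray pos [0.0005 0.1794 0.1528] rpy [-3.141  0.528  1.48 ] F [-0.8 -0.  -0.1] w 0.0002 q [ 0.51  0.68  1.18 -0.43  1.6   0.66]
shift [ 1.8  -0.02  3.57] turn [-0.    0.03 -0.  ]
side
1 [0.1423 0.0397] x(out) -0.16 z -0.16 turn 0.36
2 [0.1398 0.0461] x(out) -0.17 z -0.15 turn 0.36
3 [0.1366 0.0521] x(out) -0.18 z -0.14 turn 0.36
4 [0.1329 0.0577] x(out) -0.19 z -0.12 turn 0.36
5 [0.1286 0.0629] x(out) -0.19 z -0.11 turn 0.36
6 [0.1238 0.0675] x(out) -0.2 z -0.1 turn 0.36
7 [0.1185 0.0715] x(out) -0.2 z -0.09 turn 0.36
8 [0.1129 0.075 ] x(out) -0.21 z -0.07 turn 0.36
9 [0.1069 0.0778] x(out) -0.21 z -0.06 turn 0.36
10 [0.1008 0.0799] x(out) -0.21 z -0.04 turn 0.36
11 [0.0944 0.0813] x(out) -0.21 z -0.03 turn 0.36
12 [0.088 0.082] x(out) -0.22 z -0.01 turn 0.36
front
1 [0.1195 0.0508] x(out) -0.15 z -0.12 turn 0.3
2 [0.1165 0.0556] x(out) -0.15 z -0.11 turn 0.3
3 [0.113  0.0601] x(out) -0.16 z -0.1 turn 0.3
4 [0.1093 0.0643] x(out) -0.16 z -0.09 turn 0.3
5 [0.1051 0.0681] x(out) -0.17 z -0.08 turn 0.3
6 [0.1007 0.0714] x(out) -0.17 z -0.07 turn 0.3
7 [0.096  0.0744] x(out) -0.17 z -0.06 turn 0.3
8 [0.0911 0.0769] x(out) -0.18 z -0.05 turn 0.3
9 [0.086  0.0789] x(out) -0.18 z -0.04 turn 0.3
10 [0.0808 0.0804] x(out) -0.18 z -0.03 turn 0.3
11 [0.0754 0.0815] x(out) -0.18 z -0.02 turn 0.3
12 [0.07  0.082] x(out) -0.18 z -0.01 turn 0.3
```

send_rows:
  motion:
    - [[0.3,0,0.6],[0,0,0],-1]
    - [[0.38,0,0.74],[0,0,0],-1]
    - [[0.38,0,0.74],[0,0,0],-1]
    - [[0.38,0,0.74],[0,0,0],-1]
    - [[0.36,0,0.74],[0,0,0],-1]
    - [[-0.4,0,0.23],[0,0,0],-1]
    - [[-0.4,0,0.23],[0,0,0],-1]
    - [[0,0,0],[0,0,0],-1]

```text
time_s: 4.35
ee_pos: [0.5639, 0.1931, 0.0349]
eef_rot: [3.14, 0.522, 1.477]
force: [0.8, -0.6, 0.4]
grip_width: 0.0006
grip_force: 0.0
```

send_rows:
  motion:
    - [[-0.16,0,-0.16],[0,0.36,0],-1]
    - [[-0.17,0,-0.15],[0,0.36,0],-1]
    - [[-0.18,0,-0.14],[0,0.36,0],-1]
    - [[-0.19,0,-0.12],[0,0.36,0],-1]
    - [[-0.19,0,-0.11],[0,0.36,0],-1]
    - [[-0.2,0,-0.1],[0,0.36,0],-1]

```text
time_s: 4.95
ee_pos: [0.562, 0.1752, 0.0694]
eef_rot: [3.139, 0.259, 1.479]
force: [-0.6, 1.3, -0.8]
grip_width: 0.0005
grip_force: 0.7
```

Run:
```python
from h import *
from station import camera
where()
c=camera("scene");i=c["pixels"][150:300,240:440,::-1];cv2.imwrite("pics/s1.png",cv2.resize(i,None,fx=4,fy=4))
```

```text
t 4.95 tray pos [0.0008 0.1261 0.0694] rpy [3.139 0.259 1.479] F [-0.6  1.3 -0.8] w 0.0005 q [ 0.35  0.6   1.45 -0.25  1.21  0.54]
```

View pics/s1.png

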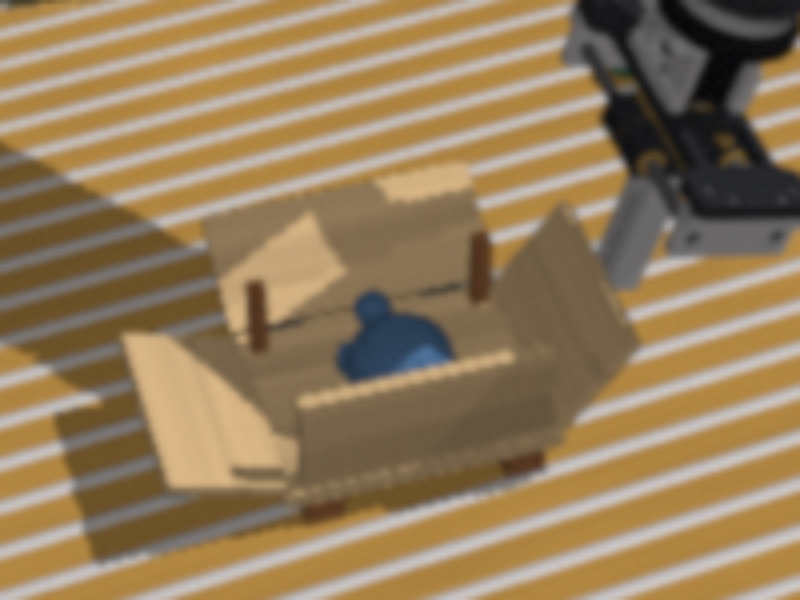

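The picture shows the left panel raised to about 45°, with its edge at (560,205)–(640,340) and the finger behind it. Nothing else has moved, so I'll continue the sweep.

send_rows:
  motion:
    - [[-0.2,0,-0.09],[0,0.36,0],-1]
    - [[-0.21,0,-0.07],[0,0.36,0],-1]
    - [[-0.21,0,-0.06],[0,0.36,0],-1]
    - [[-0.21,0,-0.04],[0,0.36,0],-1]
    - [[-0.21,0,-0.03],[0,0.36,0],-1]
    - [[-0.22,0,-0.01],[0,0.36,0],-1]
    - [[0,0,0],[0,0,0],-1]

```text
time_s: 5.7
ee_pos: [0.5588, 0.1397, 0.0836]
eef_rot: [3.139, 0.0, 1.478]
force: [0.1, 4.1, 1.6]
grip_width: 0.0008
grip_force: 2.3
```

send_rows:
  motion:
    - [[-0.05,0,0],[0,0,0],-1]
    - [[-0.05,0,0],[0,0,0],-1]
    - [[0,0,0],[0,0,0],-1]

```text
time_s: 6.0
ee_pos: [0.5588, 0.1394, 0.0837]
eef_rot: [3.138, -0.001, 1.48]
force: [2.6, 19.3, -1.4]
grip_width: 0.0004
grip_force: 9.7
```

```bash
python3 -c "
from h import *
where()"
```

```text
t 6.0 tray pos [0.0009 0.0902 0.0837] rpy [ 3.138e+00 -1.000e-03  1.480e+00] F [ 2.6 19.3 -1.4] w 0.0004 q [ 0.18  0.48  1.57 -0.    1.09  0.27]
```

The left side is at its stop: 19 N of force and no further motion. Next is the right side.

send_rows:
  motion:
    - [[0.3,0,0],[0,0,0],-1]
    - [[0.7,0,0],[0,0,0],-1]
    - [[0.5,0,-0.6],[0,0,0],-1]
    - [[0,0,-1],[0,0,0],-1]
    - [[0,0,-1],[0,0,0],-1]
    - [[0,0,-1],[0,0,0],-1]
    - [[-0.5,0,-0.4],[0,0,0],-1]
    - [[-1,0,0],[0,0,0],-1]
    - [[-1,0,0],[0,0,0],-1]
    - [[-1,0,0],[0,0,0],-1]

```text
time_s: 7.0
ee_pos: [0.552, 0.0755, 0.202]
eef_rot: [-3.142, 0.005, 1.48]
force: [0.6, 0.9, -0.4]
grip_width: 0.0005
grip_force: 0.0
```

send_rows:
  motion:
    - [[-1,0,0],[0,0,0],-1]
    - [[-1,0,0],[0,0,0],-1]
    - [[-1,0,0],[0,0,0],-1]
    - [[-1,0,0],[0,0,0],-1]
    - [[-1,0,0],[0,0,0],-1]
    - [[-1,0,0],[0,0,0],-1]
    - [[-1,0,0],[0,0,0],-1]
    - [[0,0,0],[0,0.86,0],-1]
    - [[0,0,0],[0,0.9,0],-1]
    - [[0,0,0],[0,0.9,0],-1]
    - [[0,0,0],[0,0.9,0],-1]
    - [[0,0,0],[0,0.8,0],-1]

```text
time_s: 8.2
ee_pos: [0.5329, -0.1328, 0.2033]
eef_rot: [3.14, -0.522, 1.479]
force: [-0.2, 0.2, 0.2]
grip_width: 0.0004
grip_force: 0.0
```

```bash
python3 -c "
from h import *
goto([0,-.172,.033],np.pi/2,np.radians(30))"
```

```text
t 8.2 tray pos [-1.000e-04 -1.833e-01  2.033e-01] rpy [ 3.14  -0.522  1.479] F [-0.2  0.2  0.2] w 0.0004 q [-0.54  0.41  1.46  0.47  1.52 -0.53]
shift [-2.51 -0.    5.11] turn [ 0.02  0.01 -0.01]
```

send_rows:
  motion:
    - [[-0.36,0,0.73],[0,0,0],-1]
    - [[-0.36,0,0.73],[0,0,0],-1]
    - [[-0.36,0,0.73],[0,0,0],-1]
    - [[-0.36,0,0.73],[0,0,0],-1]
    - [[-0.36,0,0.73],[0,0,0],-1]
    - [[-0.36,0,0.73],[0,0,0],-1]
    - [[-0.36,0,0.73],[0,0,0],-1]
    - [[0.4,0,0.23],[0,0,0],-1]
    - [[0.4,0,0.23],[0,0,0],-1]
    - [[0,0,0],[0,0,0],-1]

```text
time_s: 9.2
ee_pos: [0.5373, -0.0925, 0.0339]
eef_rot: [3.14, -0.518, 1.482]
force: [0.4, 0.3, -1.1]
grip_width: 0.0002
grip_force: 0.0
```

send_rows:
  motion:
    - [[0.16,0,-0.16],[0,-0.36,0],-1]
    - [[0.17,0,-0.15],[0,-0.36,0],-1]
    - [[0.18,0,-0.14],[0,-0.36,0],-1]
    - [[0.19,0,-0.12],[0,-0.36,0],-1]
    - [[0.19,0,-0.11],[0,-0.36,0],-1]
    - [[0.2,0,-0.1],[0,-0.36,0],-1]

```text
time_s: 9.8
ee_pos: [0.5392, -0.0737, 0.0685]
eef_rot: [3.139, -0.257, 1.48]
force: [0.7, -1.2, -0.7]
grip_width: 0.0004
grip_force: 0.7
```

send_rows:
  motion:
    - [[0.2,0,-0.09],[0,-0.36,0],-1]
    - [[0.21,0,-0.07],[0,-0.36,0],-1]
    - [[0.21,0,-0.06],[0,-0.36,0],-1]
    - [[0.21,0,-0.04],[0,-0.36,0],-1]
    - [[0.21,0,-0.03],[0,-0.36,0],-1]
    - [[0.22,0,-0.01],[0,-0.36,0],-1]
    - [[0,0,0],[0,0,0],-1]

```text
time_s: 10.5
ee_pos: [0.5426, -0.0384, 0.083]
eef_rot: [3.139, 0.004, 1.482]
force: [-1.4, -8.0, 3.2]
grip_width: 0.0008
grip_force: 3.6
```

```bash
python3 -c "
from h import *
where()"
```

```text
t 10.5 tray pos [ 0.0009 -0.0884  0.083 ] rpy [3.139 0.004 1.482] F [-1.4 -8.   3.2] w 0.0008 q [-0.14  0.42  1.67 -0.    1.05 -0.04]
```

send_rows:
  motion:
    - [[0.05,0,0],[0,0,0],-1]
    - [[0.05,0,0],[0,0,0],-1]
    - [[0,0,0],[0,0,0],-1]

```text
time_s: 10.8
ee_pos: [0.5426, -0.038, 0.083]
eef_rot: [3.139, 0.005, 1.48]
force: [-3.8, -21.7, 4.3]
grip_width: 0.0004
grip_force: 11.2
```

send_rows:
  motion:
    - [[-0.3,0,0],[0,0,0],-1]
    - [[-0.7,0,0],[0,0,0],-1]
    - [[-0.5,0,-0.6],[0,0,0],-1]
    - [[0,0,-1],[0,0,0],-1]
    - [[0,0,-1],[0,0,0],-1]
    - [[0,0,-1],[0,0,0],-1]
    - [[0,-0.4,-0.5],[0,0,0],-1]
    - [[0,-1,0],[0,0,0],-1]
    - [[0,-1,0],[0,0,0],-1]
    - [[0,-1,0],[0,0,0],-1]
    - [[0,-1,0],[0,0,0],-1]
    - [[0,-0.6,0],[0,0,0],-1]

```text
time_s: 12.0
ee_pos: [0.3873, -0.0661, 0.2052]
eef_rot: [3.14, 0.0, 1.48]
force: [0.6, -0.5, 0.6]
grip_width: 0.0003
grip_force: 0.0
```

send_rows:
  motion:
    - [[0.5,0,0],[0,0,0],-1]
    - [[1,0,0],[0,0,0],-1]
    - [[1,0,0],[0,0,0],-1]
    - [[1,0,0],[0,0,0],-1]
    - [[0.8,0,0],[0,0,0],-1]
    - [[0,0,0],[0,0,-1],-1]
    - [[0,0,0],[0,0,-1],-1]
    - [[0,0,0],[0,0,-1],-1]
    - [[0,0,0],[0,0,-1],-1]
    - [[0,0,0],[0,0,-1],-1]
    - [[0,0,0],[0,0,-1],-1]

```text
time_s: 13.1
ee_pos: [0.4006, 0.0622, 0.2052]
eef_rot: [3.14, 0.001, 2.205]
force: [0.1, -0.4, 0.3]
grip_width: 0.0002
grip_force: 0.0
```

send_rows:
  motion:
    - [[0,0,0],[0,0,-1],-1]
    - [[0,0,0],[0,0,-1],-1]
    - [[0,0,0],[0,0,-1],-1]
    - [[0,0,0],[0,0,-1],-1]
    - [[0,0,0],[0,0,-1],-1]
    - [[0,0,0],[0,0,-1],-1]
    - [[0,0,0],[0,0,-1],-1]
    - [[0,0,0],[0,-0.9,0],-1]
    - [[0,0,0],[0,-0.9,0],-1]
    - [[0,0,0],[0,-0.9,0],-1]
    - [[0,0,0],[0,-0.9,0],-1]

```text
time_s: 14.2
ee_pos: [0.4006, 0.0622, 0.2055]
eef_rot: [3.14, 0.439, 3.04]
force: [0.5, 0.3, -0.8]
grip_width: 0.0005
grip_force: 0.0
```

```bash
python3 -c "
from h import *
goto([-.150,0,.046],np.pi,-np.radians(25))
from station import camera
c=camera('top');np.savez('top2.npz',**c);cv2.imwrite('pics/t2.png',cv2.resize(c['pixels'][190:300,220:380,::-1],None,fx=5,fy=5,interpolation=2))"
```

```text
t 14.2 tray pos [-0.1496 -0.0011  0.2055] rpy [3.14  0.439 3.04 ] F [ 0.5  0.3 -0.8] w 0.0005 q [ 0.13 -0.29  2.17 -0.13  0.83 -1.27]
shift [2.27 0.03 4.81] turn [-0.03  0.02 -0.08]
```

View pics/t2.png

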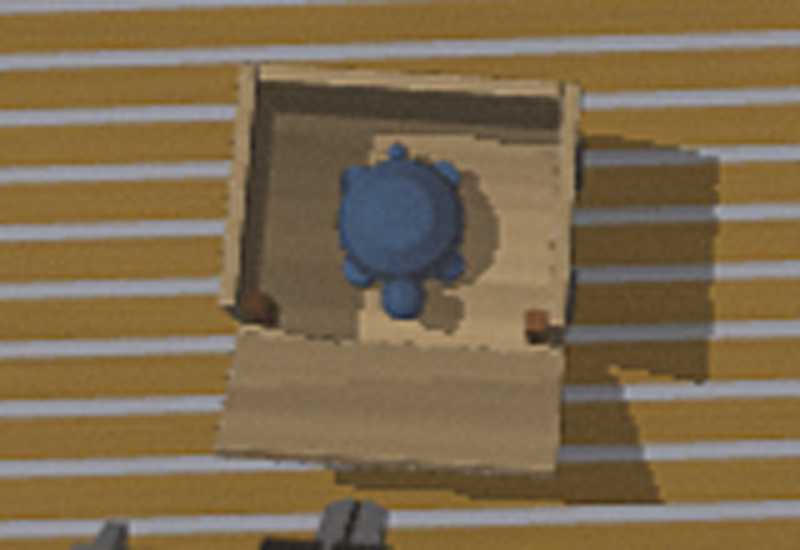

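The left and right walls stand upright at (245,190) and (570,220), with the turtle untouched at (400,225). Now the front panel.

send_rows:
  motion:
    - [[0.32,0,0.69],[0,0,0],-1]
    - [[0.32,0,0.69],[0,0,0],-1]
    - [[0.32,0,0.69],[0,0,0],-1]
    - [[0.32,0,0.69],[0,0,0],-1]
    - [[0.32,0,0.69],[0,0,0],-1]
    - [[0.32,0,0.69],[0,0,0],-1]
    - [[0.32,0,0.69],[0,0,0],-1]
    - [[0,0,0],[0,0,0],-1]

```text
time_s: 15.05
ee_pos: [0.3992, 0.0618, 0.0429]
eef_rot: [-3.14, 0.428, 3.04]
force: [-0.7, -0.2, -0.0]
grip_width: 0.0004
grip_force: 0.0
```

```bash
python3 -c "
from h import *
goto([-.122,0,.046],np.pi,-np.radians(25))"
```

```text
t 15.05 tray pos [-0.1509 -0.0016  0.0429] rpy [-3.14   0.428  3.04 ] F [-0.7 -0.2 -0. ] w 0.0004 q [ 0.13  0.05  2.35 -0.29  0.34 -1.09]
shift [-0.92  0.06  0.3 ] turn [-0.05 -0.07 -0.08]
```

send_rows:
  motion:
    - [[-0.46,0,0.15],[0,0,0],-1]
    - [[-0.46,0,0.15],[0,0,0],-1]
    - [[0,0,0],[0,0,0],-1]
    - [[-0.15,0,-0.12],[0,0.3,0],-1]
    - [[-0.15,0,-0.11],[0,0.3,0],-1]
    - [[-0.16,0,-0.1],[0,0.3,0],-1]
    - [[-0.16,0,-0.09],[0,0.3,0],-1]
    - [[-0.17,0,-0.08],[0,0.3,0],-1]
    - [[-0.17,0,-0.07],[0,0.3,0],-1]

```text
time_s: 15.95
ee_pos: [0.4495, 0.0573, 0.0746]
eef_rot: [3.141, 0.214, 3.04]
force: [-0.9, 1.1, -0.7]
grip_width: 0.0001
grip_force: 0.6
```

send_rows:
  motion:
    - [[-0.17,0,-0.06],[0,0.3,0],-1]
    - [[-0.18,0,-0.05],[0,0.3,0],-1]
    - [[-0.18,0,-0.04],[0,0.3,0],-1]
    - [[-0.18,0,-0.03],[0,0.3,0],-1]
    - [[-0.18,0,-0.02],[0,0.3,0],-1]
    - [[-0.18,0,-0.01],[0,0.3,0],-1]
    - [[0,0,0],[0,0,0],-1]

```text
time_s: 16.65
ee_pos: [0.4795, 0.0543, 0.0846]
eef_rot: [3.141, -0.005, 3.04]
force: [-9.0, 1.1, 5.6]
grip_width: 0.0004
grip_force: 4.7
```

```bash
python3 -c "
from h import *
where()"
```

```text
t 16.65 tray pos [-0.0704 -0.0018  0.0846] rpy [ 3.141 -0.005  3.04 ] F [-9.   1.1  5.6] w 0.0004 q [ 0.04  0.3   1.83  0.    1.02 -1.43]
```

Push to the stop, then retreat outward and up.

send_rows:
  motion:
    - [[-0.05,0,0],[0,0,0],-1]
    - [[-0.06,0,0],[0,0,0],-1]
    - [[0,0,0],[0,0,0],-1]

```text
time_s: 16.95
ee_pos: [0.4798, 0.0543, 0.0845]
eef_rot: [3.142, -0.01, 3.041]
force: [-30.2, 3.1, 21.3]
grip_width: 0.0002
grip_force: 15.3
```

send_rows:
  motion:
    - [[0.3,0,0],[0,0,0],-1]
    - [[0.7,0,0],[0,0,0],-1]
    - [[0.6,0,-0.5],[0,0,0],-1]
    - [[0.5,0,-0.8],[0,0,0],-1]
    - [[0.5,0,-0.8],[0,0,0],-1]
    - [[0.5,0,-0.8],[0,0,0],-1]
    - [[0,0,-0.8],[0,0,0],-1]
    - [[0,0,-0.5],[0,0,0],-1]
    - [[0,0,0],[0,0,0],-1]

```text
time_s: 17.85
ee_pos: [0.3916, 0.0633, 0.2121]
eef_rot: [3.14, 0.004, 3.04]
force: [0.7, 0.1, -0.8]
grip_width: 0.0006
grip_force: 0.0
```

```bash
python3 -c "
from h import *
from station import camera
where()
f=lambda c,a:cv2.resize(a[:,:,::-1],None,fx=4,fy=4,interpolation=2)
t=camera('top');s=camera('scene')
cv2.imwrite('pics/f.png',cv2.resize(np.hstack([f(0,t['pixels'][190:300,230:370]),f(0,s['pixels'][180:290,270:410])]),None,fx=.7,fy=.7))
a=np.load('top0.npz')['pixels'].astype(int)
for n,(u,v) in dict(frogb=(301,159),froga=(188,326),top=(465,317)).items(): print(n,abs(t['pixels'].astype(int)-a)[v-15:v+15,u-15:u+15].mean())
"
```

```text
t 17.85 tray pos [-0.1587 -0.0008  0.2121] rpy [3.14  0.004 3.04 ] F [ 0.7  0.1 -0.8] w 0.0006 q [ 0.07 -0.06  1.91  0.    1.29 -1.4 ]
frogb 7.270370370370371
froga 5.739259259259259
top 10.857037037037037
```

View pics/f.png

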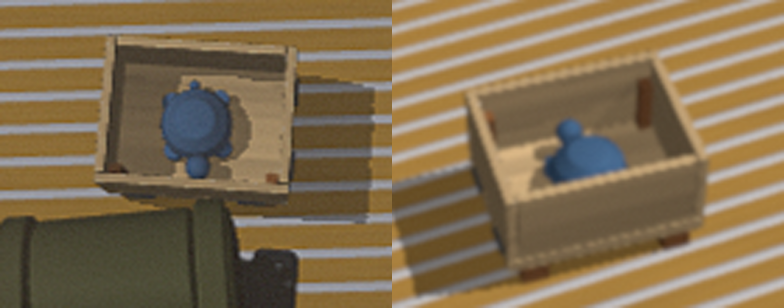

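Both views show a closed box. All three sides are upright with tight corners, and the turtle is still in place at (195,122) in the left half of the picture. The frogs and top were never approached.

```bash
python3 -c "
from station import *
print(hand_in())"
```

```text
the job is handed in; nothing more can be done
None
```

All three sides are folded upright to their stops around the turtle, which is still standing in place; the frogs and top were not approached, and the job was handed in at about 18 s with no verdict returned.

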